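# Hold the bottle case's lid half open

## Robot

A 6-joint arm with a two-finger parallel gripper is mounted at the origin on the work surface. World frame = base frame: x ahead of the robot, y to its left, z up, the work surface at z = 0. Lengths are in m, angles in rad, forces in N, time in s.
With the tool pointing down it reaches from about 0.325 to 0.9 m from the base axis. Payload 3.5 kg.
Tool frame: the origin (TCP) lies between the finger pads; the fingertips stand 11 mm ahead of it and the grasp point (between the pads) lies 8 mm behind it; z points along the fingers, x is the direction in which the jaws open and shut, and the axes are right-handed (so a half turn about z gives the same grasp; the last joint's range is limited). The gripper opens to 85 mm and grips with 20 to 120 N. Pads are 22 mm wide; open, the fingers measure 114 mm over their backs; the gripper's body (76 mm by 85 mm) begins 54 mm behind the grasp point. The pads swing forward as they close: fully open they stand 13 mm farther back than shut.
Start: joints at [1.059, 0.276, -0.026, 1.268, 0, 1.467], TCP at [0.248, 0.573, 0.242] pointing down, gripper open.
Joint ranges: [-3.12, 3.12], [-0.85, 1.88], [-1.08, 1.24], [-1.95, 2.15], [-1.57, 1.53], [-3.14, 3.14]. Speed limits (rad/s): [2.57, 2.57, 3.14, 3.14, 3.14, 3.14].

## Interface

Orientations are given as [roll, pitch, yaw] about the fixed x, y, z axes, in that order (R = Rz(yaw) Ry(pitch) Rx(roll)).
In Python, from station import manip gives the robot as it stands.
- The arm moves only by the tool carry_out, never from a script. Its argument "commands" is a list of rows, each a list of 2 entries, a list of its own where there are three numbers: the shift along the tool's x, y, z scaled (see below), then the turn about the tool's z scaled (see below). A call has 1 to 20 rows; each row is the pose to reach, as a shift and turn from the pose measured when the call began, along the tool's axes at that moment; what a row does not reach only later rows make up. The controller multiplies each number of a shift by 0.3 m and each number of a turn by 90 degrees. A row lasts 1/8 s, in which the tool goes at most 62.5 mm and 10.7 degrees, less where a joint would pass 70% of its speed; a pose out of reach is approached as far as the arm can. A call with a number of a shift or a turn outside -1 to 1 is refused whole. A call with a gripper value outside its range is refused whole. "claw" is the opening, from -1 (shut) to 1 (fully open), so that 0 is half open, set as the call begins (left out, the last holds). The fingers move at their own pace and stop on an object; the grip force is fixed at half the most. Time passes only in rows, so rows that repeat a pose let the fingers close. It gives the time, the measured TCP pose, the force and the opening at its end, in the units of the state.
- manip.get_obs(): the state, without advancing time (a new reading comes with each control period).
- manip.snapshot(name): name is "side" or "top"; returns (picture, depth): 420x560x3 uint8, blue, green, red; 420x560 float32, m along the optical axis (not along the pixel's ray), 0 where there is no reading.
- manip.camera_info(name): a dict with "fx", "fy", "cx", "cy" (pixels), "distortion" ([k1, k2, p1, p2, k3] as OpenCV has them; the pictures are not rectified), "position" and "rotation" of the camera in the world. Camera axes: x right, y up, looking along -z (the intrinsics and any distortion apply to the point x, -y, -z); pixel columns grow to the right and rows downward; lengths in m; the calibration is good to about 2 mm. A picture is of the moment at which its call begins. camera_info takes no time and is no camera call.
- manip.job_done(): hands the job in, once; it reports no verdict.
The state is a dict: "clock": time; "joint_positions": joint angles; "joint_vel": joint speeds; "tau": joint torques, N m; "tool_pos": TCP position; "eef_rot": TCP orientation; "wrist_force": force on the tool from outside, world axes, zero at the start; "ft_torque": the same for the moment, N m; "grip_width": opening from 0.0 (shut) to 1.0 (fully open).
Only numpy, scipy, OpenCV 4.12 (cv2) and the standard library are available. Lean on these libraries where they do the work, as an engineer would, in place of code of your own. Each camera call takes 0.05 s, during which the arm holds its last target. There are 200 camera calls.

## Task

Open the lid of the bottle case by its bar, swinging it right back until it rests on its stop so that the case airs, then bring it forward again to half open, 45 degrees up from closed, and keep holding it still there as a splash shield while the bottles in the case are rinsed. Left alone the lid falls shut, so never let it drop, and finish while still holding it at 45 degrees. Leave the bottle, the jar and the brush beside the case where they are.

Things in the scene. Friction and masses are not known exactly. Their poses are not given: they have to be found in the camera images.
- case: White plastic bottle case with a grey hinged lid, fixed to the worktop: 145 mm deep (x), 280 mm wide (y), 100 mm high with small amber bottles inside. Origin at the centre of its underside, on the worktop; its x axis points from the front (where the lid's bar is) to the back (where the hinge is), its y axis runs along the hinge, z up. Two steel brackets behind the hinge, at y = -105 and +105 mm, stand up to 60 mm above it and are the lid's stop.
- lid (a joint): Angle of the grey lid in rad: 0 closed (level), grows as it opens, 1.745 (100 degrees) resting back on its stop; 45 degrees is 0.785. The lid is a plate 148 mm from hinge to front edge, 284 mm wide, 10 mm thick, of roughly 0.5 kg, on a nearly free hinge without any spring: let go short of upright it falls shut, beyond upright it falls back on its stop.
- lid_hinge (a point): Middle of the lid's hinge line: 70 mm behind the case's origin (along its x), 100 mm above the worktop. The hinge line is parallel to the case's y axis.
- lid_bar (a point): Middle of the lid's steel bar handle: round, 12 mm thick, 130 mm long, parallel to the hinge, in the lid's plane, 200 mm from the hinge line and 5 mm above it when closed (105 mm above the worktop). It stands off the lid's front edge on legs at its ends, 46 mm clear gap, open beneath: it can be pinched from above at every lid angle and turns between the fingers. Axes turn with the lid.
- flask: Amber glass bottle with white cap standing beside the case, 66 mm diameter, 140 mm high; origin at the centre of its underside. To be left alone.
- jar: White plastic jar standing beside the case, 70 mm diameter, 85 mm high; origin at the centre of its underside. To be left alone.
- brush: Hand brush lying beside the case, long axis along its x; origin under its middle. To be left alone.

How it is judged:
On the way:
1. the lid is swung right back on its stop (within 5 degrees) (value of joint lid above 1.66 rad), for 0.2 s.
At the end, for the whole second after the job is handed in: The robot is still holding the lid (touching it with at least 0.4 N), at 45 degrees within 6 degrees (joint 0.68 to 0.89 rad), still (under 0.15 rad/s), with nothing else touching the lid (value of joint lid between 0.68 and 0.89 rad and velocity of joint lid between -0.15 and 0.15 rad/s and (contact force between lid and the fingers above 0.4 N or contact force between lid and the arm above 0.4 N) and contact force between lid and flask below 0.2 N and contact force between lid and jar below 0.2 N and contact force between lid and brush below 0.2 N); the arm keeps its last pose, push and grip.
It fails at once if the lid drops (closes faster than 3 rad/s) (velocity of joint lid below -3 rad/s).
It fails at once if the amber bottle is moved by more than 30 mm (distance of flask from where it was at the start of the episode above 0.03 m).
It fails at once if the white jar is moved by more than 30 mm (distance of jar from where it was at the start of the episode above 0.03 m).
It fails at once if the brush is moved by more than 30 mm (distance of brush from where it was at the start of the episode above 0.03 m).
It also fails if it takes over 48 s, if anything falls off the work surface, if the arm or the gripper's body presses on something with over 40 N, if the wrist force passes 120 N, or if a joint passes its speed limit or range.

## Working session

There is one attempt and no reset: what is moved stays moved. The work goes in short steps, Python scripts to look and compute and a tool call to move; the robot and the scene stay as the last step left them, time stands still between calls to the robot, and variables do not carry over. Pictures are saved under pics/ and viewed, about 8 in all and at most 12, crops included, and the job is handed in when it is done.

Besides the shell and the picture viewer there is one more tool, called after "Call:" as a command line: name --argument value ..., lists and objects as JSON in quotes. carry_out: Moves the arm, as the interface text tells. Shifts and turns lie within -1 to 1; 1 stands for 0.3 m of shift or 90 degrees of turn. Its arguments: {"type":"object","properties":{"commands":{"type":"array","items":{"type":"array"}},"claw":{"type":"number"}},"required":["commands"]}

```bash
mkdir -p pics; ls
cat > h.py <<'E'
import numpy as np, cv2
from station import manip
def snap(n,f):
    p,d=manip.snapshot(n); cv2.imwrite('pics/'+f+'.png',p); np.save('pics/'+f+'.npy',d); return p,d
def pts(n,uv,z):
    c=manip.camera_info(n); K=np.array([[c['fx'],0,c['cx']],[0,c['fy'],c['cy']],[0,0,1.]])
    uv=np.asarray(uv,float).reshape(-1,1,2)
    q=cv2.undistortPoints(uv,K,np.array(c['distortion'],float)).reshape(-1,2)
    z=np.asarray(z,float).reshape(-1)
    P=np.c_[q[:,0]*z,-q[:,1]*z,-z]
    return P@np.array(c['rotation']).reshape(3,3).T+np.array(c['position'])
def cloud(n,d):
    v,u=np.nonzero(d>0); return np.c_[u,v],pts(n,np.c_[u,v],d[v,u])
E
python3 - <<'E'
from h import *
for n in('top','side'): snap(n,n+'1'); print(n,manip.camera_info(n))
o=manip.get_obs(); print(o)
a=np.hstack([cv2.imread('pics/top1.png'),cv2.imread('pics/side1.png')])
E
```

```text
pics
top {'fx': 435.2805776801535, 'fy': 435.2805776801535, 'cx': 283.5511002158032, 'cy': 216.86930227443327, 'distortion': array([-0.04894473,  0.        ,  0.        ,  0.        ,  0.        ]), 'position': array([0.43049259, 0.01852867, 0.94809363]), 'rotation': array([ 0.1678491 ,  0.03242788, -1.56484312])}
side {'fx': 431.3663202690792, 'fy': 431.3663202690792, 'cx': 279.8047358939649, 'cy': 205.43112039348208, 'distortion': array([-0.08944363,  0.        ,  0.        ,  0.        ,  0.        ]), 'position': array([0.42637969, 0.69203897, 0.68647723]), 'rotation': array([ 0.84265251, -0.01020119, -2.89936177])}
{'clock': 0.1, 'joint_positions': array([ 1.05862401e+00,  2.77091603e-01, -2.77508879e-02,  1.26802693e+00,
       -2.05186435e-05,  1.46743241e+00]), 'joint_vel': array([-0.00144434, -0.00331473,  0.00329366,  0.00136934,  0.00040413,
        0.00109675]), 'tau': array([ 3.89718416e-04, -4.46706784e+01,  2.96128035e+01,  8.44900729e-03,
       -6.47675415e-05, -6.84073683e-06]), 'tool_pos': array([0.24809796, 0.57288886, 0.24124662]), 'eef_rot': array([-3.14139916e+00,  2.06414506e-03,  1.16198815e+00]), 'wrist_force': array([ 0.66698357,  0.34086128, -0.03120852]), 'ft_torque': array([-0.01378167,  0.03801096,  0.03137061]), 'grip_width': 0.9969795568084526}
```

View pics/top1.png

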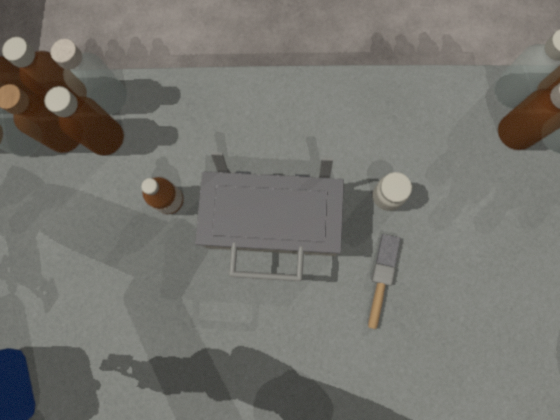

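View pics/side1.png

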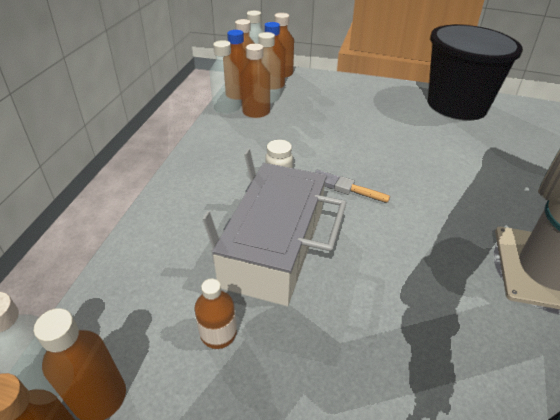

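The top view shows the closed lid with corners at about (202,173), (343,178), (341,252), (196,245). The bar runs from (232,275) to (300,278) on the robot's side. The bottle is to the left at (160,190), and the jar (395,190) and brush (383,280) are to the right. In the side view nothing blocks the bar.

```bash
sed -i "s/^import numpy.*/&\nfrom scipy.spatial.transform import Rotation as Ro/; s/np.array(c\['rotation'\]).reshape(3,3).T/Ro.from_euler('xyz',c['rotation']).as_matrix().T/" h.py
python3 - <<'E'
from h import *
d=np.load('pics/top1.npy'); uv,P=cloud('top',d)
t=P[(uv[:,0]>400)&(uv[:,0]<480)&(uv[:,1]>200)&(uv[:,1]<350)]; print('table z',np.median(t[:,2]))
def show(n,m):
    Q=P[m]; c=Q[:,:2].mean(0); r=cv2.minAreaRect(Q[:,:2].astype(np.float32)); print(n,len(Q),'z',np.percentile(Q[:,2],[5,50,95]).round(4),c.round(4),r)
box=(P[:,0]>.25)&(P[:,0]<.65)&(np.abs(P[:,1]-.05)<.2)
lid=(uv[:,0]>205)&(uv[:,0]<335)&(uv[:,1]>180)&(uv[:,1]<240)&(P[:,2]>.08)
show('lid inner',lid)
m=box&(P[:,2]>.095)&(P[:,2]<.125); show('lid+bar',m)
b=(uv[:,0]>222)&(uv[:,0]<310)&(uv[:,1]>268)&(uv[:,1]<286)&(P[:,2]>.09); show('bar',b)
Q=P[b]; u,s,vt=np.linalg.svd(Q-Q.mean(0),full_matrices=False); print('bar dir',vt[0], np.ptp((Q-Q.mean(0))@vt[0]))
print(pts('top',[[232,275],[300,278]],[.948-.108]*2))
# lid plate rect, excluding bar
m2=m&(uv[:,1]<243); show('plate',m2)
e=manip.get_obs()['joint_positions']; print(e)
E
```

```text
table z 0.0005823597819141213
lid inner 7592 z [0.1089 0.1124 0.1151] [0.5859 0.0733] ((0.5867971181869507, 0.07464905828237534), (0.25469228625297546, 0.11757460981607437), 89.85380554199219)
lid+bar 10871 z [0.1082 0.1117 0.1149] [0.5712 0.0715] ((0.5502906441688538, 0.07461505383253098), (0.2900678813457489, 0.19991181790828705), 89.85718536376953)
bar 506 z [0.1062 0.11   0.1128] [0.4597 0.0773] ((0.4605223834514618, 0.08111713826656342), (0.0209344532340765, 0.14110428094863892), 0.19908612966537476)
bar dir [-0.03485225 -0.99939089 -0.00178067] 0.14118349241495737
[[0.4592911  0.14574911 0.10480407]
 [0.45441743 0.01440339 0.09958553]]
plate 9237 z [0.1086 0.112  0.115 ] [0.5848 0.0735] ((0.5861515402793884, 0.07451984286308289), (0.12731441855430603, 0.2905455231666565), 0.08121275156736374)
[ 1.05862401e+00  2.77091603e-01 -2.77508879e-02  1.26802693e+00
 -2.05186435e-05  1.46743241e+00]
```

Call:
carry_out --commands '[[[-0.12,0.12,0.0],0.1],[[-0.3,0.3,0.0],0.22],[[-0.48,0.48,0.0],0.34],[[-0.62,0.65,0.0],0.45],[[-0.62,0.65,0.0],0.56],[[-0.62,0.65,0.0],0.67],[[-0.62,0.65,0.0],0.76],[[-0.62,0.65,0.0],0.76],[[-0.62,0.65,0.0],0.76]]' --claw 0.15

```text
clock: 1.23
tool_pos: [0.3529, 0.3247, 0.2413]
eef_rot: [3.139, 0.001, -0.03]
wrist_force: [0.2, 0.9, -0.2]
grip_width: 0.574
```

```bash
cat >> h.py <<'E'
H=np.array([.659,.071,.100]); YAW=-.035
def bar(th): # grasp TCP for lid angle th
    r=np.hypot(.2,.005); a=th+np.arctan2(.005,.2); e=np.array([np.cos(YAW),np.sin(YAW),0])
    return H-e*r*np.cos(a)+np.array([0,0,r*np.sin(a)-.008])
def cmd(*ts):
    o=manip.get_obs(); R=Ro.from_euler('xyz',o['eef_rot'])
    for t in ts: print('shift',(R.inv().apply(t-o['tool_pos'])/.3).round(3))
    print('pos',o['tool_pos'].round(4),'rpy',o['eef_rot'].round(4),'turn',round((o['eef_rot'][2]-YAW)/(np.pi/2),3),'F',o['wrist_force'].round(2),'w',o['grip_width'],'t',o['clock'],'q',o['joint_positions'].round(2))
E
python3 -c "
from h import *
cmd(bar(0)+[0,0,.08],bar(0))"
```

```text
shift [0.379 0.811 0.216]
shift [0.379 0.81  0.482]
pos [0.3529 0.3247 0.2413] rpy [ 3.1394e+00  1.4000e-03 -2.9600e-02] turn 0.003 F [ 0.25  0.91 -0.2 ] w 0.5738976671717062 t 1.225 q [ 0.61  0.02 -0.33  1.22 -0.    2.21]
```

Call:
carry_out --commands '[[[0.09,0.18,0.04],0],[[0.18,0.36,0.08],0],[[0.26,0.54,0.12],0],[[0.33,0.7,0.16],0],[[0.38,0.81,0.2],0],[[0.38,0.81,0.22],0],[[0.38,0.81,0.22],0],[[0.38,0.81,0.22],0]]'

```text
clock: 2.22
tool_pos: [0.4593, 0.0792, 0.1759]
eef_rot: [3.14, 0.001, -0.027]
wrist_force: [0.1, -0.3, -0.9]
grip_width: 0.575
```

```bash
python3 -c "
from h import *
cmd(bar(0))
p,d=snap('top','top2'); q,e=snap('side','side2')
a=cv2.resize(p[150:330,150:390],None,fx=2,fy=2); b=cv2.resize(q[120:300,200:440],None,fx=2,fy=2)
cv2.imwrite('pics/c2.png',cv2.resize(np.vstack([a,b]),None,fx=.83,fy=.83))"
```

```text
shift [-0.     0.004  0.263]
pos [0.4593 0.0792 0.1759] rpy [ 3.1397e+00  1.2000e-03 -2.7500e-02] turn 0.005 F [ 0.08 -0.28 -0.86] w 0.5746221031587383 t 2.225 q [ 0.03  0.04 -0.45  1.08 -0.    1.63]
```

View pics/c2.png

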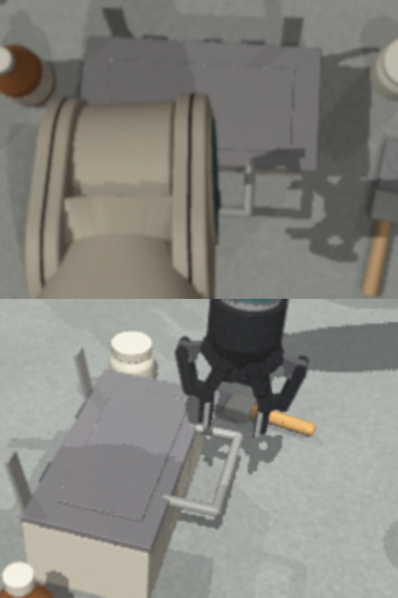

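The crop shows the jaws around the bar's line: fingers at about (207,415) and (262,420) in the side crop, still above the bar, with no contact. I'll go down.

Call:
carry_out --commands '[[[0,0,0.06],0],[[0,0,0.12],0],[[0,0,0.18],0],[[0,0,0.23],0],[[0,0,0.26],0],[[0,0,0.263],0],[[0,0,0.263],0]]'

```text
clock: 3.2
tool_pos: [0.4599, 0.0791, 0.0977]
eef_rot: [3.14, -0.0, -0.027]
wrist_force: [0.0, -0.4, 0.1]
grip_width: 0.577
```

```bash
python3 -c "
from h import *
cmd(bar(0))
q,e=snap('side','side3')
cv2.imwrite('pics/c3.png',cv2.resize(q[150:290,260:400],None,fx=3,fy=3))"
```

```text
shift [-0.003  0.004  0.002]
pos [0.4599 0.0791 0.0977] rpy [ 3.1397e+00 -2.0000e-04 -2.7400e-02] turn 0.005 F [ 0.01 -0.43  0.13] w 0.5765523820175075 t 3.2 q [ 0.03  0.13 -0.54  0.9  -0.    1.63]
```

View pics/c3.png

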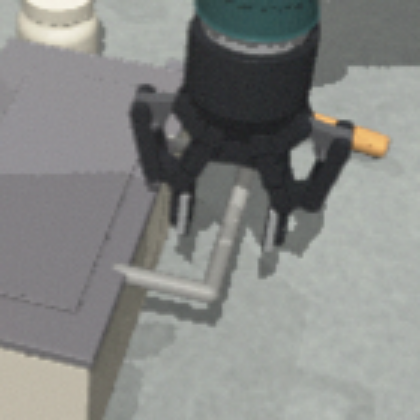

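The bar, near (230,220) in the crop, lies between the two fingers. The inner finger is in the gap and the force is near zero. Next I close.

Call:
carry_out --commands '[[[0,0,0],0],[[0,0,0],0],[[0,0,0],0],[[0,0,0],0],[[0,0,0],0],[[0,0,0],0]]' --claw -1

```text
clock: 4.0
tool_pos: [0.4575, 0.0792, 0.098]
eef_rot: [3.14, 0.004, -0.028]
wrist_force: [-6.9, 0.2, 7.3]
grip_width: 0.114
```

```bash
python3 -c "
from h import *
cmd(*[bar(0)*0+manip.get_obs()['tool_pos']+bar(np.radians(a))-bar(0) for a in range(4,105,4)])"
```

```text
shift [ 0.003  0.    -0.046]
shift [ 0.008  0.    -0.093]
shift [ 0.017  0.    -0.138]
shift [ 0.03   0.001 -0.183]
shift [ 0.045  0.001 -0.227]
shift [ 0.063  0.001 -0.27 ]
shift [ 0.084  0.001 -0.311]
shift [ 0.109  0.001 -0.351]
shift [ 0.135  0.002 -0.389]
shift [ 0.165  0.002 -0.425]
shift [ 0.197  0.002 -0.459]
shift [ 0.231  0.002 -0.491]
shift [ 0.267  0.003 -0.52 ]
shift [ 0.305  0.003 -0.547]
shift [ 0.345  0.003 -0.571]
shift [ 0.387  0.004 -0.592]
shift [ 0.43   0.004 -0.61 ]
shift [ 0.474  0.004 -0.625]
shift [ 0.519  0.004 -0.637]
shift [ 0.564  0.005 -0.645]
shift [ 0.611  0.005 -0.651]
shift [ 0.657  0.005 -0.653]
shift [ 0.704  0.006 -0.652]
shift [ 0.75   0.006 -0.648]
shift [ 0.796  0.006 -0.641]
shift [ 0.841  0.007 -0.63 ]
pos [0.4575 0.0792 0.098 ] rpy [ 3.1399  0.0045 -0.0285] turn 0.004 F [-6.85  0.23  7.32] w 0.11430777455684275 t 4.0 q [ 0.03  0.13 -0.55  0.9  -0.    1.63]
```

Holding the bar at an opening of about 10 mm. I'll lift to about 40 degrees, then check.

Call:
carry_out --commands '[[[0.003,0,-0.046],0],[[0.008,0,-0.093],0],[[0.017,0,-0.138],0],[[0.03,0,-0.183],0],[[0.045,0,-0.227],0],[[0.063,0,-0.27],0],[[0.084,0,-0.311],0],[[0.109,0,-0.351],0],[[0.135,0,-0.389],0],[[0.165,0,-0.425],0],[[0.165,0,-0.425],0],[[0.165,0,-0.425],0]]'

```text
clock: 5.5
tool_pos: [0.5051, 0.0765, 0.2264]
eef_rot: [3.136, 0.01, -0.029]
wrist_force: [-9.8, -6.4, 6.9]
grip_width: 0.118
```

```bash
python3 -c "
from h import *
o=manip.get_obs()
off=o['tool_pos']-bar(np.radians(40)); print('off',off.round(4))
b0=np.array([.4575,.0792,.098])
cmd(*[b0+bar(np.radians(a))-bar(0) for a in range(40,105,4)])
q,e=snap('side','side4')
cv2.imwrite('pics/c4.png',cv2.resize(q[60:300,180:420],None,fx=2.4,fy=2.4))"
```

```text
off [-0.0039  0.0002  0.002 ]
shift [ 0.008 -0.003  0.003]
shift [ 0.039 -0.003 -0.031]
shift [ 0.073 -0.003 -0.063]
shift [ 0.109 -0.002 -0.092]
shift [ 0.148 -0.002 -0.119]
shift [ 0.187 -0.002 -0.143]
shift [ 0.229 -0.001 -0.164]
shift [ 0.272 -0.001 -0.182]
shift [ 0.316 -0.    -0.198]
shift [ 0.361 -0.    -0.21 ]
shift [ 0.406  0.    -0.219]
shift [ 0.452  0.    -0.224]
shift [ 0.499  0.001 -0.227]
shift [ 0.545  0.001 -0.226]
shift [ 0.592  0.001 -0.222]
shift [ 0.638  0.002 -0.215]
shift [ 0.683  0.002 -0.205]
pos [0.5051 0.0765 0.2264] rpy [ 3.1359  0.0096 -0.0291] turn 0.004 F [-9.83 -6.41  6.88] w 0.1184487546166329 t 5.5 q [ 0.03  0.09 -0.29  1.2  -0.01  1.63]
```

View pics/c4.png

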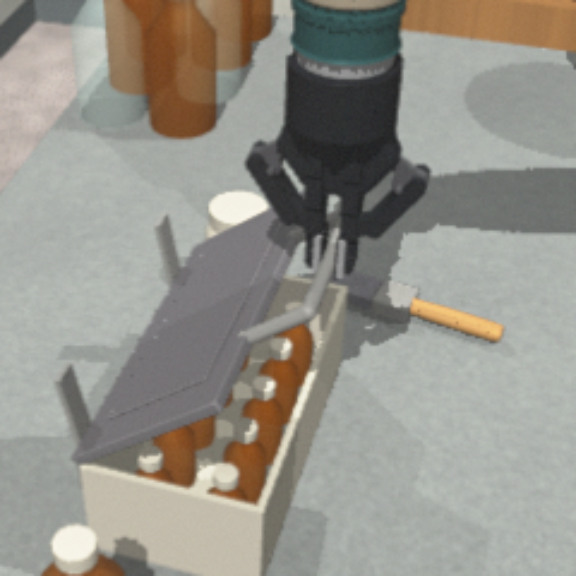

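The lid is held about 40° up, the bottles inside are visible, and the fingers are on the bar near (330,255). Forces are around 10 N. I'll carry on back to the stop.

Call:
carry_out --commands '[[[0.03,0,-0.032],0],[[0.064,0,-0.064],0],[[0.1,0,-0.094],0],[[0.139,0,-0.121],0],[[0.178,0,-0.145],0],[[0.22,0,-0.167],0],[[0.263,0,-0.185],0],[[0.307,0,-0.201],0],[[0.352,0,-0.213],0],[[0.397,0,-0.222],0],[[0.443,0,-0.227],0],[[0.49,0,-0.23],0],[[0.536,0,-0.229],0],[[0.56,0,-0.227],0],[[0.583,0,-0.225],0],[[0.606,0,-0.222],0],[[0.625,0,-0.219],0],[[0.63,0,-0.218],0],[[0.63,0,-0.218],0],[[0.63,0,-0.218],0]]'

```text
clock: 8.05
tool_pos: [0.6968, 0.0681, 0.2933]
eef_rot: [3.13, 0.004, -0.032]
wrist_force: [-1.7, -9.0, 4.9]
grip_width: 0.114
```

```bash
cat >> h.py <<'E'
def ang(h=np.array([.6565,.1])):
    p=manip.get_obs()['tool_pos']; dx=h[0]-p[0]; dz=p[2]+.008-h[1]
    print('lid~',np.degrees(np.arctan2(dz,dx))-1.4,'r',np.hypot(dx,dz))
E
python3 -c "
from h import *
cmd(); ang()
q,e=snap('side','side5')
cv2.imwrite('pics/c5.png',cv2.resize(q[20:300,140:420],None,fx=2,fy=2))"
```

```text
pos [0.6968 0.0681 0.2933] rpy [ 3.1303  0.0041 -0.0322] turn 0.002 F [-1.69 -8.99  4.95] w 0.11416294261226058 t 8.05 q [ 0.01  0.4   0.25  1.42 -0.01  1.61]
lid~ 99.91051901852937 r 0.2053149857262777
```

View pics/c5.png

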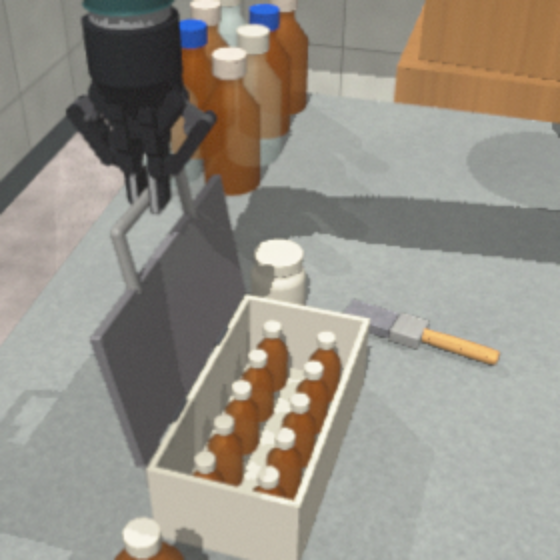

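The lid stands past upright at the back, with the bar still in the fingers near (145,195). I'll press a little further to see whether the stop resists.

Call:
carry_out --commands '[[[0.02,0,0.003],0],[[0.035,0,0.006],0],[[0.035,0,0.006],0],[[0.035,0,0.006],0]]'

```text
clock: 8.6
tool_pos: [0.6973, 0.0685, 0.2935]
eef_rot: [3.131, 0.025, -0.031]
wrist_force: [-30.0, -1.9, 14.0]
grip_width: 0.114
```

```bash
cat >> h.py <<'E'
def plane(f,m=None):
    d=np.load('pics/'+f+'.npy'); uv,P=cloud('side',d)
    e=np.array([np.cos(YAW),np.sin(YAW)]); n=np.array([-e[1],e[0]]); q=P[:,:2]-H[:2]
    s,y,z=-(q@e),q@n,P[:,2]-.1
    k=(np.abs(y)<.13)&(z>.02)&(np.hypot(s,z)<.145)&(np.hypot(s,z)>.04)
    A=np.c_[y[k],z[k],np.ones(k.sum())]; w=np.ones(k.sum(),bool); w=np.abs(s[k]-np.median(s[k]))<.2
    # fit direction in s-z plane
    X=np.c_[s[k],z[k]]
    for _ in range(4):
        c=X.mean(0); u=np.linalg.svd(X-c,full_matrices=False)[2]; r=(X-c)@u[1]; X=X[np.abs(r)<2*np.std(r)+1e-3]
    v=u[0]*np.sign(u[0][1]); print('plate angle',np.degrees(np.arctan2(v[1],v[0])),len(X),'rms',np.std(r))
E
python3 -c "
from h import *
cmd(); ang(); plane('side4');plane('side5');snap('side','side6');plane('side6')"
```

```text
pos [0.6973 0.0685 0.2935] rpy [ 3.1307  0.0248 -0.0308] turn 0.003 F [-29.99  -1.93  13.96] w 0.11421251703404321 t 8.6 q [ 0.01  0.41  0.27  1.45 -0.01  1.61]
lid~ 100.04952165763477 r 0.20555347094665052
plate angle 37.995482018940585 2558 rms 0.0012248279876315138
plate angle 99.70702487250846 3298 rms 0.0015657705583932008
plate angle 99.73877489692727 3314 rms 0.0015736780804152146
```

Pressing raised the force to 30 N with no movement, and the plate fit gives 99.7°, so the lid is on its stop. Next is the path back to 45°.

```bash
python3 -c "
from h import *
o=manip.get_obs()['tool_pos']; R=np.radians
a0=o-bar(R(100)); a1=np.array([.5051,.0765,.2264])-bar(R(38.5)); print(a0,a1)
A=np.arange(100,44,-3.5); A=np.r_[100-55*(np.arange(1,18)/17)]
cmd(*[bar(R(a))+a1+(a0-a1)*(a-38.5)/61.5 for a in A])"
```

```text
[-0.00131684 -0.00104508  0.00542036] [-0.0005849   0.00013178  0.00598403]
shift [-0.037 -0.    -0.006]
shift [-0.075 -0.001 -0.009]
shift [-0.112 -0.001 -0.01 ]
shift [-0.15  -0.001 -0.01 ]
shift [-0.187 -0.002 -0.007]
shift [-0.224 -0.002 -0.002]
shift [-0.261 -0.003  0.005]
shift [-0.297 -0.003  0.014]
shift [-0.333 -0.004  0.026]
shift [-0.368 -0.004  0.039]
shift [-0.403 -0.005  0.054]
shift [-0.436 -0.005  0.071]
shift [-0.468 -0.006  0.09 ]
shift [-0.499 -0.006  0.111]
shift [-0.529 -0.007  0.133]
shift [-0.558 -0.007  0.157]
shift [-0.585 -0.008  0.183]
pos [0.6973 0.0686 0.2935] rpy [ 3.1308  0.0247 -0.0308] turn 0.003 F [-30.07  -2.41  13.63] w 0.11426239839275756 t 8.65 q [ 0.01  0.41  0.27  1.45 -0.01  1.61]
```

Call:
carry_out --commands '[[[-0.037,0,-0.006],0],[[-0.075,0,-0.009],0],[[-0.112,0,-0.01],0],[[-0.15,0,-0.01],0],[[-0.187,0,-0.007],0],[[-0.224,0,-0.002],0],[[-0.261,0,0.005],0],[[-0.297,0,0.014],0],[[-0.333,-0.004,0.026],0],[[-0.368,-0.004,0.039],0],[[-0.403,-0.005,0.054],0],[[-0.436,-0.005,0.071],0],[[-0.468,-0.006,0.09],0],[[-0.499,-0.006,0.111],0],[[-0.529,-0.007,0.133],0],[[-0.558,-0.007,0.157],0],[[-0.585,-0.008,0.183],0],[[-0.585,-0.008,0.183],0],[[-0.585,-0.008,0.183],0]]'

```text
clock: 11.02
tool_pos: [0.5182, 0.0787, 0.2436]
eef_rot: [3.138, 0.028, -0.029]
wrist_force: [-2.8, 9.2, 3.0]
grip_width: 0.113
```

```bash
python3 -c "
from h import *
cmd(bar(np.radians(45))+[-.0007,0,.0059]); ang(); q,_=snap('side','side7');plane('side7')
cv2.imwrite('pics/c7.png',cv2.resize(q[60:360,140:440],None,fx=1.9,fy=1.9))"
```

```text
shift [0.008 0.009 0.002]
pos [0.5182 0.0787 0.2436] rpy [ 3.1376  0.0279 -0.0293] turn 0.004 F [-2.82  9.22  2.98] w 0.1129806145018709 t 11.025 q [ 0.03  0.12 -0.22  1.26 -0.    1.63]
lid~ 46.22672971131001 r 0.20513863715275285
plate angle 43.32988316096598 2098 rms 0.001256868034578699
```

View pics/c7.png

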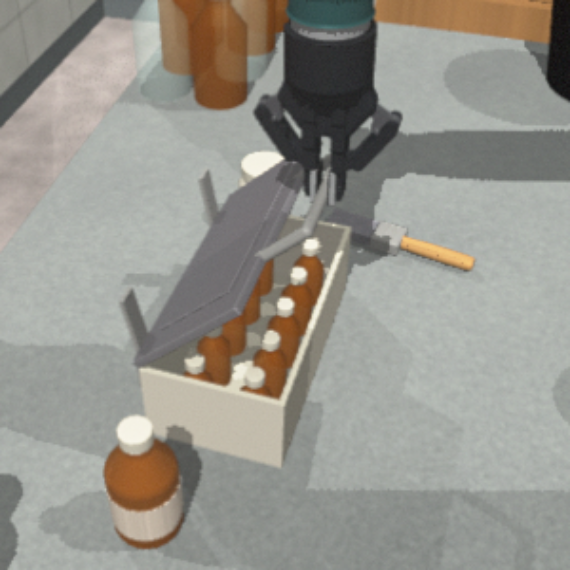

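The lid is held at about 44–45° with the fingers on the bar near (322,180). The bottle, jar and brush are in place, and forces are small. I'll check that it's still, then hand in.

```bash
python3 -c "
from h import *
for i in range(4): _,e=snap('side','s8'); o=manip.get_obs(); print(o['clock'],o['tool_pos'].round(4),np.abs(o['joint_vel']).max().round(4),o['grip_width'])
plane('s8')
for n in ('side1','s8'):
    print(n)
a,b=[cv2.imread('pics/%s.png'%n).astype(int) for n in('side1','s8')]
for nm,(u,v) in dict(flask=(216,318),jar=(279,150),brush=(370,193)).items(): print(nm,'mean pixel change',np.abs(a-b)[v-7:v+8,u-8:u+9].mean().round(1))
print(manip.job_done())"
```

```text
11.125 [0.5183 0.0787 0.2436] 0.0022 0.11312562602753676
11.175 [0.5183 0.0787 0.2436] 0.0013 0.11200244316318755
11.225 [0.5183 0.0787 0.2436] 0.0026 0.10986156621729459
11.275 [0.5183 0.0787 0.2436] 0.0016 0.11503926176023713
plate angle 43.40142844980598 2105 rms 0.0012406845687368238
side1
s8
flask mean pixel change 6.6
jar mean pixel change 44.2
brush mean pixel change 9.5
the job is handed in; nothing more can be done
None
```

I swung the lid back onto its stop, brought it forward to about 45°, and handed the job in at 11.3 s with the gripper still holding the bar.

- **Stop:** pressing the lid further back raised the force to 30 N with no movement. A plane fitted to the depth image put the lid at 99.7°.
- **Final hold:** the estimates of the lid angle differ a little. The depth fit gives 43.4° and the tool position gives 46.2°, both inside the 39–51° window. Over the last 0.15 s the tool position did not change (joint speeds below 0.003 rad/s). The gripper was still closed on the bar, and the wrist force was about 10 N.
- **Bottle, jar and brush:** the bottle and brush patches barely changed from the first picture. The jar patch did change (44 grey levels), most likely because the raised lid now hides part of it. In the last picture I viewed, the jar's cap is where it was at the start.

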